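# Put the tasting table back in order: bottles to the back, jars to the front

### The arm

A 7-joint arm with a two-finger parallel gripper is mounted at the origin on the work surface. World frame = base frame: x ahead of the robot, y to its left, z up, the work surface at z = 0. Lengths are in m, angles in rad, forces in N, time in s.
With the tool pointing down it reaches from about 0.425 to 0.925 m from the base axis. Payload 6.8 kg.
Tool frame: the origin (TCP) lies at the very end of the fingers, on their centre line; the grasp point (between the pads) lies bot.tcp_to_grasp behind it (bot.tcp_to_grasp is the distance from the TCP to the grasp point, in m); z points along the fingers, y is the line along which they close (so a half turn about z gives the same grasp; the last joint's range is limited). The gripper opens to 85 mm and grips with 20 to 120 N. Pads are 22 mm wide; open, the fingers measure 114 mm over their backs; the gripper's body (76 mm by 85 mm) begins 54 mm behind the grasp point. The pads swing forward as they close: fully open they stand 13 mm farther back than shut.
Start: joints at [1.053, 0.477, 0.022, 1.555, -0.011, 1.109, -0.083], TCP at [0.269, -0.619, 0.231] pointing down, gripper open.
Joint ranges: [-2.96, 2.96], [-0.34, 2.1], [-1.41, 1.46], [0.24, 2.44], [-1.37, 4.51], [0.17, 1.92], [-2.96, 2.96]. Speed limits (rad/s): [2.39, 2.39, 3.14, 3.14, 3.14, 3.14, 3.14].

### API

Orientations are given as a unit quaternion [w, x, y, z].
In Python, from station import bot gives the robot as it stands.
- The arm moves only by the tool servo_tool, never from a script. Its argument "motion" is a list that holds one entry, the list of rows, each a list of 7 numbers: the shift along the tool's x, y, z in m, then the turn, a rotation vector about the tool's x, y, z in units of 5 degrees (1.0 is 5 degrees), then the opening, from 0 (shut) to 1 (fully open). A call has 1 to 20 rows; each row is the pose to reach, as a shift and turn from the pose commanded when the call began, along the tool's axes at that moment; what a row does not reach only later rows make up. A row lasts 1/12 s, in which the tool goes at most 41.7 mm and 7.16 degrees, less where a joint would pass 70% of its speed; a pose out of reach is approached as far as the arm can. A call with a gripper value outside its range is refused whole. The fingers move at their own pace and stop on an object; "grip_force" is the grip in N (left out, the last holds). Time passes only in rows, so rows that repeat a pose let the fingers close. It gives the time, the measured TCP pose, the force, the opening and the grip force at its end, in the units of the state.
- bot.get_obs(): the state, without advancing time (a new reading comes with each control period).
- bot.read_camera(name): name is "side" or "top" or "wrist"; returns a dict with "img" (400x640x3 uint8, red, green, blue), "K" (3x3 intrinsics, pixels), "pose" (4x4, takes a point from camera to world coordinates). Camera axes: x right, y down, z forward; pixel columns grow to the right and rows downward; lengths in m; the calibration is good to about 2 mm. A picture is of the moment at which its call begins. There is no depth.
- bot.hand_in(): hands the job in; it is judged then, once.
The state is a dict: "t": time; "q": joint angles; "joint_vel": joint speeds; "joint_torque": joint torques, N m; "eef_pos": TCP position; "tool_rot": TCP orientation; "contact_force": force on the tool from outside, world axes, zero at the start; "torque": the same for the moment, N m; "gripper_width": opening from 0.0 (shut) to 1.0 (fully open); "grasp_force": force on a finger pad.
Only numpy, scipy, OpenCV 4.12 (cv2) and the standard library are available. Lean on these libraries where they do the work, as an engineer would, in place of code of your own. Each camera call takes 0.05 s, during which the arm holds its last target. There are 200 camera calls.

### The job

On the tasting table the two tall bottles stand in the front row (near the robot) and the two short jars in the back row; they must change rows, so that each ends upright in the middle of the coaster of its own cap or lid colour. Both bottles must be standing on their back coasters before either jar goes onto a front coaster, so clear the jars out of the way first (the cork board at the side is free for parking). Set everything down gently without dropping or toppling it, and leave the little dish of corks where it stands.

Things in the scene. Friction and masses are not known exactly. Their poses are not given: they have to be found in the camera images.
- bottle_red: tall dark-green wine bottle with a red capsule (cap), loose, 0.34 kg. Origin at the centre of its underside, z up. 192 mm tall: body 52 mm in diameter up to 100 mm, shoulder narrowing to the neck at 134 mm, red cylindrical capsule 29 mm in diameter from 140 mm to the top; take it by the capsule from above. Starts in the front row on the yellow or green coaster; belongs on the red one
- bottle_white: tall dark-green wine bottle with a white capsule (cap), loose, 0.34 kg. Origin at the centre of its underside, z up. 192 mm tall: body 52 mm in diameter up to 100 mm, shoulder narrowing to the neck at 134 mm, white cylindrical capsule 29 mm in diameter from 140 mm to the top; take it by the capsule from above. Starts in the front row on the yellow or green coaster; belongs on the white one
- jar_yellow: short closed jar, amber with a paper label and a yellow lid, loose, 0.26 kg. Origin at the centre of its underside, z up. A plain upright cylinder 55 mm in diameter and 75 mm tall, the lid being the top 16 mm. Starts in the back row on the red or white coaster; belongs on the yellow one
- jar_green: short closed jar, reddish-brown with a paper label and a green lid, loose, 0.26 kg. Origin at the centre of its underside, z up. A plain upright cylinder 55 mm in diameter and 75 mm tall, the lid being the top 16 mm. Starts in the back row on the red or white coaster; belongs on the green one
- coaster_red: flat round red coaster, 100 mm in diameter, 6 mm thick, fixed to the table, in the back row (far from the robot), left or right. Origin at the centre of its underside, on the table; things stand on its top, 6 mm above. At the start something that does not belong there stands on it
- coaster_white: flat round white coaster, 100 mm in diameter, 6 mm thick, fixed to the table, in the back row (far from the robot), left or right. Origin at the centre of its underside, on the table; things stand on its top, 6 mm above. At the start something that does not belong there stands on it
- coaster_yellow: flat round yellow coaster, 100 mm in diameter, 6 mm thick, fixed to the table, in the front row (near the robot), left or right. Origin at the centre of its underside, on the table; things stand on its top, 6 mm above. At the start something that does not belong there stands on it
- coaster_green: flat round green coaster, 100 mm in diameter, 6 mm thick, fixed to the table, in the front row (near the robot), left or right. Origin at the centre of its underside, on the table; things stand on its top, 6 mm above. At the start something that does not belong there stands on it
- cork_board: flat cork board, 280 mm (its x) by 120 mm (its y), 10 mm thick, fixed to the table at the left or right side, empty: a free spot with room for two things, one 75 mm either way from its centre along its x. Origin at the centre of its underside, on the table. (A dark cheese board of about that size, up to 45 mm high, lies on the other side)
- cork_dish: small blue ceramic dish holding a few corks, 80 mm in diameter at the rim, 31 mm high with the corks, loose, standing in the middle between the four coasters. Origin at the centre of its underside. To be left where it is

How it is judged:
On the way:
1. both bottles stand on their own back coasters while no jar is on (or over) a front coaster (horizontal distance between bottle_red and coaster_red below 0.015 m and z of bottle_red in the frame of coaster_red between 0.003 and 0.011 m and angle between each of bottle_red, bottle_white's own z axis and vertical below 0.1 rad and linear speed of each of bottle_red, bottle_white below 0.03 m/s and horizontal distance between bottle_white and coaster_white below 0.015 m and z of bottle_white in the frame of coaster_white between 0.003 and 0.011 m and horizontal distance between each of jar_yellow, jar_green and coaster_yellow above 0.06 m and horizontal distance between each of jar_yellow, jar_green and coaster_green above 0.06 m), for 0.2 s.
At the end, for the whole second after the job is handed in: the red-capped and the white-capped bottle stand on the red and the white coaster, the yellow-lidded and the green-lidded jar on the yellow and the green coaster, each upright (within 0.1 rad), within 15 mm of the coaster's centre, resting on it, released and still (horizontal distance between bottle_red and coaster_red below 0.015 m and z of bottle_red in the frame of coaster_red between 0.003 and 0.011 m and angle between each of bottle_red, bottle_white, jar_yellow, jar_green's own z axis and vertical below 0.1 rad and linear speed of each of bottle_red, bottle_white, jar_yellow, jar_green below 0.03 m/s and horizontal distance between bottle_white and coaster_white below 0.015 m and z of bottle_white in the frame of coaster_white between 0.003 and 0.011 m and horizontal distance between jar_yellow and coaster_yellow below 0.015 m and z of jar_yellow in the frame of coaster_yellow between 0.003 and 0.011 m and horizontal distance between jar_green and coaster_green below 0.015 m and z of jar_green in the frame of coaster_green between 0.003 and 0.011 m); the robot touches nothing.
It fails at once if a bottle or jar is toppled (tilted by more than 0.6 rad) (angle between any of bottle_red, bottle_white, jar_yellow, jar_green's own z axis and vertical above 0.6 rad).
It fails at once if a bottle or jar is dropped (falls free of the fingers by more than about 2 cm, reaching 0.6 m/s) ((linear speed of bottle_red above 0.6 m/s and contact force between the fingers and bottle_red below 0.1 N) or (linear speed of bottle_white above 0.6 m/s and contact force between the fingers and bottle_white below 0.1 N) or (linear speed of jar_yellow above 0.6 m/s and contact force between the fingers and jar_yellow below 0.1 N) or (linear speed of jar_green above 0.6 m/s and contact force between the fingers and jar_green below 0.1 N)).
It fails at once if the dish of corks is pushed more than 20 mm from its place (distance of cork_dish from where it was at the start of the episode above 0.02 m).
It also fails if it takes over 136 s, if anything falls off the work surface, if the arm or the gripper's body presses on something with over 40 N, if the wrist force passes 120 N, or if a joint passes its speed limit or range.

## Working session

There is one attempt and no reset: what is moved stays moved. The work goes in short steps, Python scripts to look and compute and a tool call to move; the robot and the scene stay as the last step left them, time stands still between calls to the robot, and variables do not carry over. Pictures are saved under pics/ and viewed, at most 14 in all, crops included, and the job is handed in when it is done.

Besides the shell and the picture viewer there is one more tool, called after "Emit:" in YAML: its name, and indented under it one key for each argument. servo_tool: Moves the arm, as the interface text tells. Its arguments: {"type":"object","properties":{"motion":{"type":"array"},"grip_force":{"type":"number"}},"required":["motion"]}

```bash
mkdir -p pics; ls; python3 - <<'E'
from station import bot
import cv2
o=bot.get_obs();print(o, bot.tcp_to_grasp)
for n in("top","side"):
    c=bot.read_camera(n);cv2.imwrite(f"pics/{n}0.png",c["img"][:,:,::-1]);print(n,c["K"].round(1).tolist(),c["pose"].round(4).tolist())
E
```

```text
pics
{'t': 0.0, 'q': array([ 1.05287873,  0.47780748,  0.02234765,  1.5564578 , -0.01150051,
        1.10930058, -0.08310731]), 'joint_vel': array([-0.00033646, -0.00109663,  0.00130987, -0.00154673, -0.00081684,
        0.00128785, -0.00076064]), 'joint_torque': array([-2.95776517e-04, -5.96448827e+01,  1.60740662e+00, -2.81195945e+01,
        1.24166161e-02,  9.27479676e-03,  1.97520370e-05]), 'eef_pos': array([ 0.2686921 , -0.61856635,  0.23031825]), 'tool_rot': array([-8.86194759e-04,  9.79078421e-01,  2.03481187e-01, -2.56085103e-04]), 'contact_force': array([-0.49343583, -0.21934663, -0.14699111]), 'torque': array([-0.0506764 ,  0.01727169, -0.02395193]), 'grasp_force': 0.0, 'gripper_width': 1.001500087768146} 0.0187
top [[481.6, 0.0, 319.3], [0.0, 481.6, 198.7], [0.0, 0.0, 1.0]] [[0.0218, -0.9956, 0.0913, 0.45], [-0.9998, -0.022, -0.001, 0.0278], [0.0031, -0.0913, -0.9958, 1.2029], [0.0, 0.0, 0.0, 1.0]]
side [[414.5, 0.0, 320.8], [0.0, 414.5, 200.1], [0.0, 0.0, 1.0]] [[-0.9998, -0.0135, 0.0152, 0.5257], [-0.0203, 0.6073, -0.7942, 0.6941], [0.0015, -0.7943, -0.6075, 0.5681], [0.0, 0.0, 0.0, 1.0]]
```

View pics/top0.png

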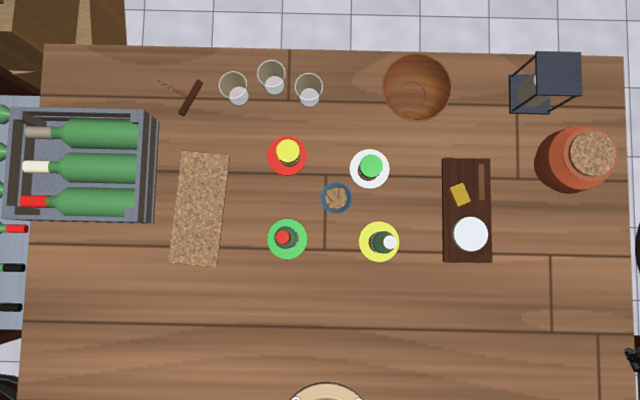

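View pics/side0.png

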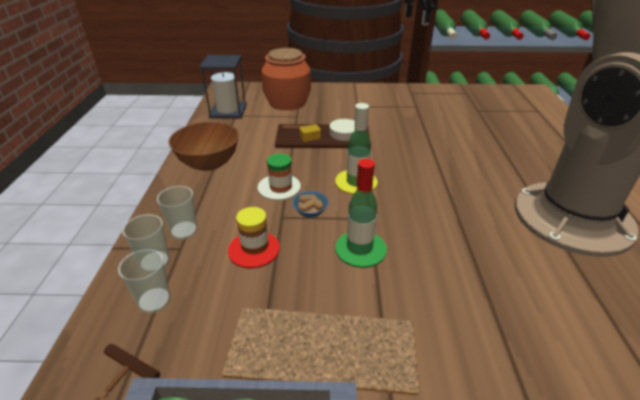

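The top view shows the coasters: red (287,156) holding the yellow jar, white (369,169) holding the green jar, green (287,239) holding the red bottle and yellow (379,242) holding the white bottle. The dish is at (336,198) and the cork board is on the left at (200,208). The side view agrees.

```bash
cat > h.py <<'E'
from station import bot
import numpy as np, cv2
def ray(c,u,v,z):
    d=c["pose"][:3,:3]@np.linalg.solve(c["K"],[u,v,1.]); p=c["pose"][:3,3]
    return (p+d*(z-p[2])/d[2])[:2]
HSV={"red":[(0,170,110),(5,255,255)],"yellow":[(26,140,120),(34,255,255)],"green":[(50,120,80),(75,255,255)],"white":[(40,0,180),(110,40,255)],"blue":[(95,100,40),(115,255,255)]}
def blobs(c,name,box,amin=40):
    "contours of a colour in box u0,v0,u1,v1, largest first"
    h=cv2.cvtColor(c["img"],cv2.COLOR_RGB2HSV); m=cv2.inRange(h,*[np.array(x) for x in HSV[name]])
    k=np.zeros_like(m);u0,v0,u1,v1=box;k[v0:v1,u0:u1]=m[v0:v1,u0:u1]
    cs,_=cv2.findContours(k,cv2.RETR_EXTERNAL,cv2.CHAIN_APPROX_NONE)
    return sorted([x for x in cs if cv2.contourArea(x)>amin],key=cv2.contourArea,reverse=True)
E
python3 - <<'E'
from h import *
c=bot.read_camera("top")
hsv=cv2.cvtColor(c["img"],cv2.COLOR_RGB2HSV)
for n,(u,v) in dict(ylid=(288,148),glid=(371,163),rcap=(281,235),wcap=(390,241),red=(275,163),white=(357,178),green=(295,250),yellow=(365,240),dish=(323,202)).items(): print(n,hsv[v,u])
for n in HSV:
    for b in blobs(c,n,(240,120,420,275)):
        (u,v),r=cv2.minEnclosingCircle(b); x,y,w,h=cv2.boundingRect(b)
        print(n,cv2.contourArea(b),"circ",round(u,1),round(v,1),round(r,1),"bbox",x,y,w,h)
big=cv2.resize(c["img"][130:275,160:410],None,fx=3,fy=3,interpolation=cv2.INTER_CUBIC);cv2.imwrite("pics/crop0.png",big[:,:,::-1])
E
```

```text
ylid [ 31 146 236]
glid [ 62 120 217]
rcap [  2 181 227]
wcap [ 99   7 239]
red [  2 184 226]
white [ 90   5 237]
green [ 63 123 213]
yellow [ 31 138 237]
dish [ 96 102 120]
red 1140.0 circ 286.5 155.5 19.7 bbox 267 137 40 39
red 131.0 circ 282.5 236.9 6.9 bbox 276 230 14 14
yellow 374.0 circ 287.5 150.6 11.5 bbox 277 140 22 23
green 1134.5 circ 286.7 238.8 19.6 bbox 268 220 39 39
green 151.5 circ 370.5 166.1 11.2 bbox 360 155 22 23
white 1131.0 circ 369.4 168.5 19.5 bbox 350 149 39 39
white 118.5 circ 389.8 241.7 6.7 bbox 384 235 13 14
blue 702.0 circ 336.0 197.5 15.4 bbox 321 183 31 30
```

View pics/crop0.png

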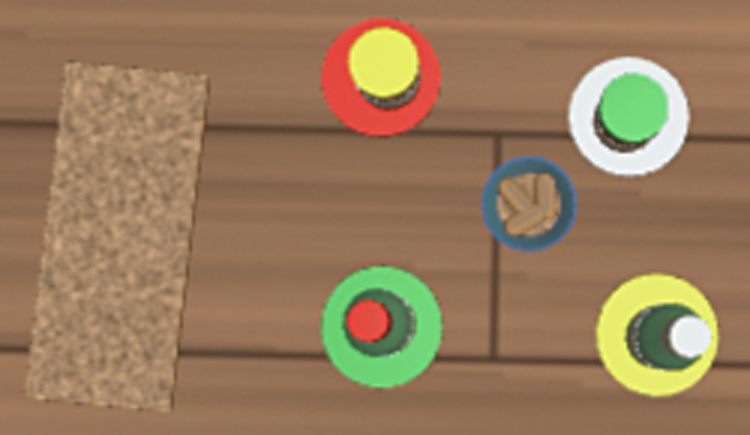

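The crop shows all the colours clearly separated and the cork corners at full-image pixels of about (182,151), (229,154), (217,267), (169,262).

```bash
sed -i 's/(26,140,120)/(26,105,120)/;s/(50,120,80)/(50,100,130)/' h.py; python3 - <<'E'
from h import *
c=bot.read_camera("top")
def show(n,col,i,z):
    b=blobs(c,col,(240,120,420,275),60)[i];(u,v),r=cv2.minEnclosingCircle(b);print(n,round(u,1),round(v,1),round(r,1),(ray(c,u,v,z)*1000).round(1))
for col in("red","white","yellow","green"):
    show("coaster_"+col,col,0,.006)
    show("cap_"+col,col,1,.198 if col in("red","white") else .081)
show("dish","blue",0,.025)
P=np.array([ray(c,160+x/3,130+y/3,.01) for x,y in [(66,62),(208,73),(172,410),(27,397)]]);m=P.mean(0);print("cork",(P*1000).round(),m)
d=(P[0]+P[1]-P[2]-P[3])/2;print(np.linalg.norm(d),d/np.linalg.norm(d), m+.075*d/np.linalg.norm(d),m-.075*d/np.linalg.norm(d))
s=bot.read_camera("side")
for col in HSV:
    for b in blobs(s,col,(220,90,400,275)):
        (u,v),r=cv2.minEnclosingCircle(b);print("side",col,cv2.contourArea(b),cv2.boundingRect(b),[(ray(s,u,v,z)*1000).round() for z in(.006,.081,.198)])
E
```

```text
coaster_red 286.5 155.5 19.7 [667.  111.4]
cap_red 282.5 236.9 6.9 [460.7 101.5]
coaster_white 369.3 168.5 19.5 [638.6 -97.4]
cap_white 389.8 241.7 6.7 [ 455.6 -121.9]
coaster_yellow 378.7 241.1 20.4 [ 457.5 -122.9]
cap_yellow 287.5 150.6 11.5 [665.  104.1]
coaster_green 286.7 238.6 20.1 [458.7 104.9]
cap_green 370.6 165.8 11.1 [633.3 -92.6]
dish 336.0 197.5 15.4 [561.8 -14.5]
cork [[673. 373.]
 [666. 254.]
 [386. 273.]
 [394. 392.]] [0.52980155 0.32321066]
0.2796386123424771 [ 0.99778689 -0.06649303] [0.60463556 0.31822368] [0.45496753 0.32819764]
side red 898.5 (228, 234, 52, 34) [array([667., 119.]), array([648., 196.]), array([618., 316.])]
side red 120.5 (358, 159, 17, 11) [array([ 429., -195.]), array([442., -77.]), array([462., 108.])]
side yellow 427.5 (236, 207, 30, 19) [array([688.,  18.]), array([666., 108.]), array([633., 249.])]
side yellow 240.0 (335, 170, 22, 24) [array([ 479., -112.]), array([486.,  -4.]), array([495., 164.])]
side green 724.0 (336, 234, 51, 32) [array([459., 106.]), array([468., 185.]), array([482., 307.])]
side green 195.0 (267, 154, 24, 12) [array([ 652., -212.]), array([635., -91.]), array([609.,  98.])]
side white 47.5 (262, 178, 37, 20) [array([635., -81.]), array([621.,  23.]), array([598., 184.])]
```

Emit:
servo_tool:
  motion:
    - [[0.02,-0.015,-0.03,0.2,0,0,1],[0.651,-0.505,-0.07,0,0,4.7,1],[0.651,-0.505,-0.07,0,0,4.7,1],[0.651,-0.505,-0.07,0,0,4.7,1],[0.651,-0.505,-0.07,0,0,4.7,1],[0.651,-0.505,-0.07,0,0,4.7,1],[0.651,-0.505,-0.07,0,0,4.7,1],[0.651,-0.505,-0.07,0,0,4.7,1],[0.651,-0.505,-0.07,0,0,4.7,1],[0.651,-0.505,-0.07,0,0,4.7,1],[0.651,-0.505,-0.07,0,0,4.7,1],[0.651,-0.505,-0.07,0,0,4.7,1],[0.651,-0.505,-0.07,0,0,4.7,1],[0.651,-0.505,-0.07,0,0,4.7,1],[0.651,-0.505,-0.07,0,0,4.7,1],[0.651,-0.505,-0.07,0,0,4.7,1],[0.651,-0.505,-0.07,0,0,4.7,1],[0.651,-0.505,-0.07,0,0,4.7,1],[0.651,-0.505,-0.07,0,0,4.7,1],[0.651,-0.505,-0.07,0,0,4.7,1]]
  grip_force: 50

```text
t: 1.92
eef_pos: [0.6608, 0.0967, 0.3009]
tool_rot: [0.0, 1.0, -0.0, 0.0]
contact_force: [1.1, -0.8, 0.7]
gripper_width: 1.003
grasp_force: 0.0
```

Emit:
servo_tool:
  motion:
    - [[0,0,0,0,0,0,1],[0,0,0,0,0,0,1],[0,0,0,0,0,0,1]]

```text
t: 2.17
eef_pos: [0.6601, 0.0945, 0.3003]
tool_rot: [0.0, 1.0, -0.0, -0.0]
contact_force: [-0.2, -0.6, 0.8]
gripper_width: 0.995
grasp_force: 0.0
```

```bash
python3 - <<'E'
from h import *
c=bot.read_camera("side");cv2.imwrite("pics/s1.png",c["img"][:,:,::-1])
print(bot.get_obs()["q"].round(2))
E
```

```text
[-0.05  0.43 -0.26  1.48  0.12  1.25 -1.9 ]
```

View pics/s1.png

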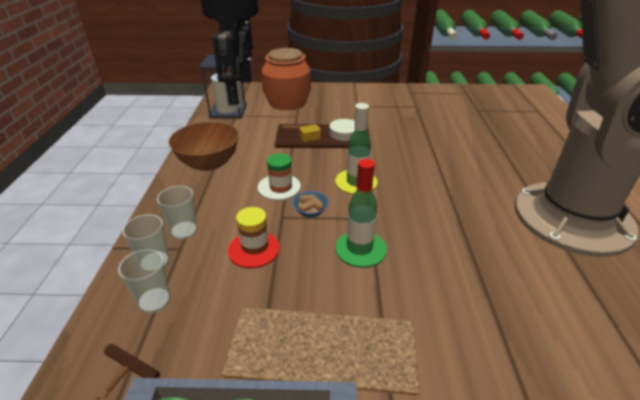

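The gripper is above the yellow jar and the arm clears the bottles.

Emit:
servo_tool:
  motion:
    - [[0.005,-0.01,0.03,0,0,0,1],[0.005,-0.01,0.06,0,0,0,1],[0.005,-0.01,0.09,0,0,0,1],[0.005,-0.01,0.12,0,0,0,1],[0.005,-0.01,0.15,0,0,0,1],[0.005,-0.01,0.18,0,0,0,1],[0.005,-0.01,0.2,0,0,0,1],[0.005,-0.01,0.22,0,0,0,1],[0.005,-0.01,0.24,0,0,0,1],[0.005,-0.01,0.25,0,0,0,1],[0.005,-0.01,0.26,0,0,0,1],[0.005,-0.01,0.262,0,0,0,1],[0.005,-0.01,0.262,0,0,0,1]]

```text
t: 3.3
eef_pos: [0.6653, 0.1043, 0.0389]
tool_rot: [0.0, 1.0, -0.001, -0.0]
contact_force: [0.4, -0.5, -0.1]
gripper_width: 1.003
grasp_force: 0.0
```

Emit:
servo_tool:
  motion:
    - [[0,0,0,0,0,0,0.8],[0,0,0,0,0,0,0.7],[0,0,0,0,0,0,0.6],[0,0,0,0,0,0,0.5],[0,0,0,0,0,0,0.4],[0,0,0,0,0,0,0.3],[0,0,0,0,0,0,0.2],[0,0,0,0,0,0,0.2],[0,0,0,0,0,0,0.2],[0,0,0,0,0,0,0.2]]

```text
t: 4.13
eef_pos: [0.6663, 0.1055, 0.0404]
tool_rot: [-0.0, 1.0, -0.0, 0.001]
contact_force: [0.2, 1.0, 5.8]
gripper_width: 0.631
grasp_force: 53.3
```

Emit:
servo_tool:
  motion:
    - [[0,0,-0.01,0,0,0,0.2],[0,0,-0.03,0,0,0,0.2],[0,0,-0.06,0,0,0,0.2],[0,0,-0.09,0,0,0,0.2],[-0.01,-0.01,-0.1,0,0,0,0.2],[-0.03,-0.03,-0.1,0,0,0,0.2],[-0.05,-0.05,-0.1,0,0,0,0.2],[-0.07,-0.07,-0.1,0,0,0,0.2],[-0.09,-0.09,-0.1,0,0,0,0.2],[-0.11,-0.11,-0.1,0,0,0,0.2],[-0.13,-0.13,-0.1,0,0,0,0.2],[-0.15,-0.15,-0.1,0,0,0,0.2],[-0.17,-0.17,-0.1,0,0,0,0.2],[-0.19,-0.19,-0.1,0,0,0,0.2],[-0.2,-0.2,-0.1,0,0,0,0.2],[-0.21,-0.21,-0.1,0,0,0,0.2],[-0.21,-0.21,-0.1,0,0,0,0.2],[-0.21,-0.21,-0.1,0,0,0,0.2],[-0.21,-0.21,-0.1,0,0,0,0.2]]

```text
t: 5.72
eef_pos: [0.4552, 0.3142, 0.1384]
tool_rot: [0.001, 1.0, -0.0, -0.0]
contact_force: [0.8, -0.6, -3.0]
gripper_width: 0.632
grasp_force: 53.5
```

Emit:
servo_tool:
  motion:
    - [[0,0,0.02,0,0,0,0.2],[0,0,0.04,0,0,0,0.2],[0,0,0.06,0,0,0,0.2],[0,0,0.075,0,0,0,0.2],[0,0,0.085,0,0,0,0.2],[0,0,0.09,0,0,0,0.2],[0,0,0.092,0,0,0,0.2],[0,0,0.092,0,0,0,0.2],[0,0,0.092,0,0,0,0.2]]

```text
t: 6.47
eef_pos: [0.456, 0.3154, 0.0475]
tool_rot: [-0.0, 1.0, -0.0, 0.001]
contact_force: [0.5, -0.1, -3.0]
gripper_width: 0.633
grasp_force: 53.5
```

Emit:
servo_tool:
  motion:
    - [[0,0,0.001,0,0,0,0.2],[0,0,0.002,0,0,0,0.2],[0,0,0.003,0,0,0,0.2],[0,0,0.003,0,0,0,0.2],[0,0,0.003,0,0,0,0.2]]

```text
t: 6.88
eef_pos: [0.4556, 0.3153, 0.0443]
tool_rot: [-0.0, 1.0, -0.0, 0.0]
contact_force: [-0.7, -0.9, 2.6]
gripper_width: 0.634
grasp_force: 53.6
```

Contact made. Now I release, rise and go over the green jar at (0.634, −0.092).

Emit:
servo_tool:
  motion:
    - [[0,0,0,0,0,0,0.65],[0,0,0,0,0,0,0.7],[0,0,0,0,0,0,0.8],[0,0,0,0,0,0,1],[0,0,0,0,0,0,1],[0,0,-0.01,0,0,0,1],[0,0,-0.03,0,0,0,1],[0,0,-0.06,0,0,0,1],[0,0,-0.09,0,0,0,1],[0,0,-0.12,0,0,0,1],[0,0,-0.12,0,0,0,1]]

```text
t: 7.8
eef_pos: [0.458, 0.3176, 0.1705]
tool_rot: [-0.003, 1.0, -0.0, 0.004]
contact_force: [0.3, 0.7, -0.2]
gripper_width: 1.001
grasp_force: 0.0
```

Emit:
servo_tool:
  motion:
    - [[0.03,0.01,0,0,0,0,1],[0.06,0.02,0,0,0,0,1],[0.09,0.05,0,0,0,0,1],[0.12,0.08,0,0,0,0,1],[0.15,0.11,0,0,0,0,1],[0.178,0.14,0,0,0,0,1],[0.178,0.17,0,0,0,0,1],[0.178,0.2,0,0,0,0,1],[0.178,0.23,0,0,0,0,1],[0.178,0.26,0,0,0,0,1],[0.178,0.29,0,0,0,0,1],[0.178,0.32,0,0,0,0,1],[0.178,0.35,0,0,0,0,1],[0.178,0.38,0,0,0,0,1],[0.178,0.4,0,0,0,0,1],[0.178,0.407,0,0,0,0,1],[0.178,0.407,0,0,0,0,1],[0.178,0.407,0,0,0,0,1]]

```text
t: 9.3
eef_pos: [0.6332, -0.0905, 0.164]
tool_rot: [-0.001, 1.0, 0.0, 0.0]
contact_force: [0.2, 0.6, -0.3]
gripper_width: 0.998
grasp_force: 0.0
```

```bash
python3 - <<'E'
from h import *
c=bot.read_camera("side");cv2.imwrite("pics/s2.png",c["img"][:,:,::-1])
o=bot.get_obs();print(o["eef_pos"].round(4),o["q"].round(2))
E
```

```text
[ 0.6333 -0.0894  0.1639] [ 0.21  0.5  -0.23  1.7   0.13  0.96 -1.63]
```

View pics/s2.png

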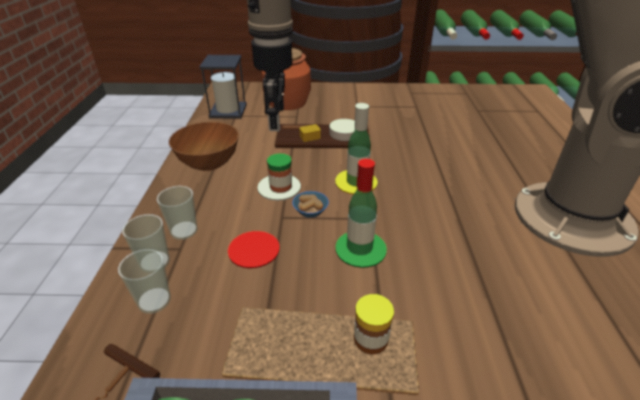

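The yellow jar stands upright on the cork board at (374,325) and the gripper is above the green jar.

Emit:
servo_tool:
  motion:
    - [[0,0.002,0.03,0,0,0,1],[0,0.002,0.06,0,0,0,1],[0,0.002,0.08,0,0,0,1],[0,0.002,0.1,0,0,0,1],[0,0.002,0.115,0,0,0,1],[0,0.002,0.125,0,0,0,1],[0,0.002,0.125,0,0,0,1],[0,0.002,0.125,0,0,0,0.8],[0,0.002,0.125,0,0,0,0.7],[0,0.002,0.125,0,0,0,0.6],[0,0.002,0.125,0,0,0,0.5],[0,0.002,0.125,0,0,0,0.4],[0,0.002,0.125,0,0,0,0.3],[0,0.002,0.125,0,0,0,0.2],[0,0.002,0.125,0,0,0,0.2],[0,0.002,0.125,0,0,0,0.2]]

```text
t: 10.68
eef_pos: [0.6345, -0.0933, 0.0405]
tool_rot: [-0.0, 1.0, 0.0, 0.002]
contact_force: [0.0, 2.6, 5.9]
gripper_width: 0.627
grasp_force: 53.2
```

Emit:
servo_tool:
  motion:
    - [[0,0,-0.01,0,0,0,0.2],[0,0,-0.03,0,0,0,0.2],[0,0,-0.06,0,0,0,0.2],[0,0,-0.09,0,0,0,0.2],[0,-0.01,-0.1,0,0,0,0.2],[0,-0.03,-0.1,0,0,0,0.2],[0,-0.06,-0.1,0,0,0,0.2],[0,-0.09,-0.1,0,0,0,0.2],[0,-0.12,-0.1,0,0,0,0.2],[0,-0.15,-0.1,0,0,0,0.2],[0,-0.18,-0.1,0,0,0,0.2],[0,-0.21,-0.1,0,0,0,0.2],[-0.01,-0.24,-0.1,0,0,0,0.2],[-0.02,-0.27,-0.1,0,0,0,0.2],[-0.03,-0.3,-0.1,0,0,0,0.2],[-0.03,-0.33,-0.1,0,0,0,0.2],[-0.03,-0.36,-0.1,0,0,0,0.2],[-0.03,-0.38,-0.1,0,0,0,0.2],[-0.03,-0.392,-0.1,0,0,0,0.2],[-0.03,-0.395,-0.1,0,0,0,0.2]]

```text
t: 12.35
eef_pos: [0.6018, 0.3041, 0.1383]
tool_rot: [-0.0, 1.0, 0.002, -0.001]
contact_force: [0.0, 0.5, -3.2]
gripper_width: 0.633
grasp_force: 53.4
```

Emit:
servo_tool:
  motion:
    - [[0,0,0,0,0,0,0.2],[0,0,0.02,0,0,0,0.2],[0,0,0.04,0,0,0,0.2],[0,0,0.06,0,0,0,0.2],[0,0,0.075,0,0,0,0.2],[0,0,0.085,0,0,0,0.2],[0,0,0.09,0,0,0,0.2],[0,0,0.092,0,0,0,0.2],[0,0,0.092,0,0,0,0.2],[0,0,0.092,0,0,0,0.2]]

```text
t: 13.18
eef_pos: [0.604, 0.3013, 0.0478]
tool_rot: [-0.0, 1.0, -0.0, 0.001]
contact_force: [0.5, 0.5, -2.2]
gripper_width: 0.636
grasp_force: 53.4
```

Emit:
servo_tool:
  motion:
    - [[0,0,0.001,0,0,0,0.2],[0,0,0.002,0,0,0,0.2],[0,0,0.003,0,0,0,0.2],[0,0,0.003,0,0,0,0.2],[0,0,0.003,0,0,0,0.2]]

```text
t: 13.6
eef_pos: [0.6037, 0.3013, 0.0446]
tool_rot: [-0.0, 1.0, -0.0, 0.0]
contact_force: [-1.7, -1.2, 2.4]
gripper_width: 0.632
grasp_force: 53.5
```

Emit:
servo_tool:
  motion:
    - [[0,0,0,0,0,0,0.65],[0,0,0,0,0,0,0.7],[0,0,0,0,0,0,0.8],[0,0,0,0,0,0,1],[0,0,0,0,0,0,1],[0,0,-0.01,0,0,0,1],[0,0,-0.03,0,0,0,1],[0,0,-0.06,0,0,0,1],[0,0,-0.09,0,0,0,1],[0,0,-0.12,0,0,0,1],[0,0,-0.15,0,0,0,1],[0,0,-0.18,0,0,0,1],[0,0,-0.21,0,0,0,1],[0,0,-0.22,0,0,0,1],[0,0,-0.22,0,0,0,1]]

```text
t: 14.85
eef_pos: [0.6048, 0.3021, 0.2682]
tool_rot: [-0.002, 1.0, -0.0, 0.003]
contact_force: [-0.3, -0.3, -0.4]
gripper_width: 1.001
grasp_force: 0.0
```

Emit:
servo_tool:
  motion:
    - [[-0.02,0.03,0,0,0,0,1],[-0.04,0.06,0,0,0,0,1],[-0.06,0.09,0,0,0,0,1],[-0.08,0.12,0,0,0,0,1],[-0.1,0.15,0,0,0,0,1],[-0.12,0.17,0,0,0,0,1],[-0.14,0.19,0,0,0,0,1],[-0.143,0.198,0,0,0,0,1],[-0.143,0.198,0,0,0,0,1],[-0.143,0.198,0,0,0,0,1],[-0.143,0.198,0,0,0,0,1]]

```text
t: 15.77
eef_pos: [0.4608, 0.1042, 0.2634]
tool_rot: [-0.0, 1.0, 0.0, -0.0]
contact_force: [-0.1, -0.3, -0.6]
gripper_width: 0.999
grasp_force: 0.0
```

```bash
python3 - <<'E'
from h import *
o=bot.get_obs();print(o["eef_pos"].round(4),o["q"].round(2))
c=bot.read_camera("top")
for col in HSV:
    for b in blobs(c,col,(160,120,420,275)):
        (u,v),r=cv2.minEnclosingCircle(b);print(col,cv2.contourArea(b),round(r,1),[(ray(c,u,v,z)*1000).round(1) for z in(.006,.085,.198)])
E
```

```text
[0.4608 0.1042 0.2634] [-0.1   0.12 -0.27  1.97  0.04  1.05 -1.96]
red 1141.0 19.7 [array([667. , 111.4]), array([652.6, 105.8]), array([632.1,  98. ])]
yellow 1240.5 20.4 [array([ 457.5, -122.9]), array([ 457., -113.]), array([456.3, -98.7])]
yellow 418.0 12.1 [array([455.9, 333.7]), array([455.5, 313.5]), array([455. , 284.6])]
green 380.5 11.5 [array([614.6, 318.7]), array([603.7, 299.5]), array([588.2, 272.1])]
white 1128.0 19.5 [array([638.5, -97.6]), array([626. , -89.3]), array([608.2, -77.5])]
white 118.5 6.7 [array([ 456.5, -149.9]), array([ 456.1, -138.1]), array([ 455.5, -121.4])]
blue 703.0 15.4 [array([563.6, -15.1]), array([556.1, -12.3]), array([545.4,  -8.3])]
```

Emit:
servo_tool:
  motion:
    - [[0,0,0.02,0,0,0,1],[0,0,0.04,0,0,0,1],[0,0,0.06,0,0,0,1],[0,0,0.08,0,0,0,1],[0,0,0.095,0,0,0,1],[0,0,0.105,0,0,0,1],[0,0,0.11,0,0,0,1],[0,0,0.11,0,0,0,1],[0,0,0.11,0,0,0,0.7],[0,0,0.11,0,0,0,0.5],[0,0,0.11,0,0,0,0.4],[0,0,0.11,0,0,0,0.35],[0,0,0.11,0,0,0,0.3],[0,0,0.11,0,0,0,0.2],[0,0,0.11,0,0,0,0.1],[0,0,0.11,0,0,0,0],[0,0,0.11,0,0,0,0],[0,0,0.11,0,0,0,0],[0,0,0.11,0,0,0,0],[0,0,0.11,0,0,0,0]]
  grip_force: 60

```text
t: 17.48
eef_pos: [0.4608, 0.1034, 0.1546]
tool_rot: [-0.0, 1.0, -0.0, 0.001]
contact_force: [-1.5, 0.7, 7.0]
gripper_width: 0.327
grasp_force: 59.0
```

Emit:
servo_tool:
  motion:
    - [[0,0,-0.005,0,0,0,0],[0,0,-0.015,0,0,0,0],[0,0,-0.03,0,0,0,0],[0,0,-0.045,0,0,0,0],[0,0,-0.055,0,0,0,0],[0.005,0,-0.06,0,0,0,0],[0.015,0,-0.06,0,0,0,0],[0.03,-0.001,-0.06,0,0,0,0],[0.05,-0.002,-0.06,0,0,0,0],[0.07,-0.003,-0.06,0,0,0,0],[0.09,-0.004,-0.06,0,0,0,0],[0.11,-0.005,-0.06,0,0,0,0],[0.13,-0.006,-0.06,0,0,0,0],[0.15,-0.007,-0.06,0,0,0,0],[0.17,-0.008,-0.06,0,0,0,0],[0.185,-0.009,-0.06,0,0,0,0],[0.197,-0.0095,-0.06,0,0,0,0],[0.204,-0.0095,-0.06,0,0,0,0],[0.206,-0.0095,-0.06,0,0,0,0],[0.206,-0.0095,-0.06,0,0,0,0]]

```text
t: 19.15
eef_pos: [0.6663, 0.1122, 0.2127]
tool_rot: [0.0, 1.0, -0.0, -0.001]
contact_force: [-0.1, -0.2, -3.7]
gripper_width: 0.324
grasp_force: 59.3
```

Emit:
servo_tool:
  motion:
    - [[0,0,0.01,0,0,0,0],[0,0,0.02,0,0,0,0],[0,0,0.03,0,0,0,0],[0,0,0.04,0,0,0,0],[0,0,0.048,0,0,0,0],[0,0,0.053,0,0,0,0],[0,0,0.055,0,0,0,0],[0,0,0.055,0,0,0,0],[0,0,0.055,0,0,0,0]]

```text
t: 19.9
eef_pos: [0.6665, 0.1126, 0.1591]
tool_rot: [-0.0, 1.0, -0.0, 0.0]
contact_force: [-0.0, -0.1, -2.9]
gripper_width: 0.327
grasp_force: 59.3
```

```bash
python3 - <<'E'
from h import *
c=bot.read_camera("side");cv2.imwrite("pics/s3.png",c["img"][:,:,::-1])
E
```

```text
(no output)
```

View pics/s3.png

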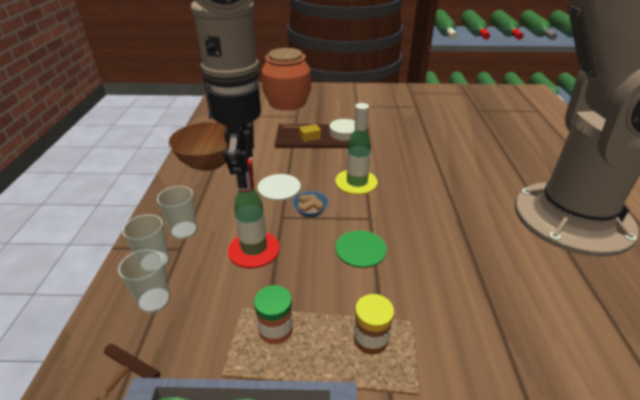

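The bottle hangs upright just above the red coaster at (253,248), and both jars stand on the cork board. I lower it the last 5 mm.

Emit:
servo_tool:
  motion:
    - [[0,0,0.001,0,0,0,0],[0,0,0.002,0,0,0,0],[0,0,0.003,0,0,0,0],[0,0,0.004,0,0,0,0],[0,0,0.0045,0,0,0,0],[0,0,0.0045,0,0,0,0],[0,0,0.0045,0,0,0,0]]

```text
t: 20.53
eef_pos: [0.6664, 0.1125, 0.1547]
tool_rot: [-0.0, 1.0, -0.0, 0.0]
contact_force: [-0.9, -0.2, 0.1]
gripper_width: 0.322
grasp_force: 59.7
```

Emit:
servo_tool:
  motion:
    - [[0,0,0.0005,0,0,0,0.3],[0,0,0.0005,0,0,0,0.35],[0,0,0.0005,0,0,0,0.4],[0,0,0.0005,0,0,0,0.5],[0,0,0.0005,0,0,0,0.7],[0,0,0.0005,0,0,0,0.9],[0,0,0.0005,0,0,0,1],[0,0,0.0005,0,0,0,1],[0,0,-0.01,0,0,0,1],[0,0,-0.03,0,0,0,1],[0,0,-0.05,0,0,0,1],[0,0,-0.07,0,0,0,1],[0,0,-0.09,0,0,0,1],[0,0,-0.11,0,0,0,1],[0,0,-0.11,0,0,0,1],[0,0,-0.11,0,0,0,1]]

```text
t: 21.87
eef_pos: [0.667, 0.1128, 0.2664]
tool_rot: [-0.0, 1.0, -0.0, 0.002]
contact_force: [0.5, -0.6, -0.4]
gripper_width: 0.999
grasp_force: 0.0
```

Emit:
servo_tool:
  motion:
    - [[-0.02,0.02,0,0,0,0,1],[-0.04,0.04,0,0,0,0,1],[-0.06,0.06,0,0,0,0,1],[-0.08,0.085,0,0,0,0,1],[-0.1,0.11,0,0,0,0,1],[-0.12,0.135,0,0,0,0,1],[-0.14,0.16,0,0,0,0,1],[-0.16,0.185,0,0,0,0,1],[-0.18,0.205,0,0,0,0,1],[-0.2,0.222,0,0,0,0,1],[-0.21,0.232,0,0,0,0,1],[-0.21,0.232,0,0,0,0,1],[-0.21,0.232,0,0,0,0,1],[-0.21,0.232,0,0,0,0,1],[-0.21,0.232,0,0,0,0,1]]

```text
t: 23.12
eef_pos: [0.4568, -0.1183, 0.264]
tool_rot: [-0.0, 1.0, 0.001, -0.0]
contact_force: [0.1, -0.6, 0.0]
gripper_width: 1.004
grasp_force: 0.0
```

```bash
python3 - <<'E'
from h import *
o=bot.get_obs();print(o["eef_pos"].round(4),o["q"].round(2))
c=bot.read_camera("top")
for col,z in(("red",.198),("blue",.025)):
    for b in blobs(c,col,(230,110,420,275)):
        (u,v),r=cv2.minEnclosingCircle(b);print(col,cv2.contourArea(b),round(r,1),(ray(c,u,v,z)*1000).round(1))
cv2.imwrite("pics/t3.png",c["img"][100:290,150:430,::-1])
s=bot.read_camera("side")
for b in blobs(s,"red",(200,90,400,275))+blobs(s,"white",(200,90,400,275)): print(cv2.boundingRect(b),(ray(s,*cv2.minEnclosingCircle(b)[0],.185)*1000).round())
E
```

```text
[ 0.4568 -0.1183  0.264 ] [ 0.24  0.11 -0.13  1.98  0.02  1.05 -1.47]
red 1183.0 21.6 [636.5  99.4]
blue 700.0 15.4 [561.8 -14.5]
(228, 233, 52, 35) [622. 301.]
(234, 160, 17, 11) [672.  97.]
(259, 176, 40, 22) [603. 161.]
```

View pics/t3.png

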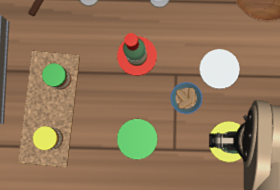

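The red bottle stands on the red coaster (base at about crop (137,55)), the dish has not moved, and the gripper is over the white bottle.

Emit:
servo_tool:
  motion:
    - [[-0.001,0.002,0.02,0,0,0,1],[-0.001,0.002,0.04,0,0,0,1],[-0.001,0.002,0.06,0,0,0,1],[-0.001,0.002,0.08,0,0,0,1],[-0.001,0.002,0.095,0,0,0,1],[-0.001,0.002,0.105,0,0,0,1],[-0.001,0.002,0.11,0,0,0,1],[-0.001,0.002,0.11,0,0,0,1],[-0.001,0.002,0.11,0,0,0,0.7],[-0.001,0.002,0.11,0,0,0,0.5],[-0.001,0.002,0.11,0,0,0,0.4],[-0.001,0.002,0.11,0,0,0,0.35],[-0.001,0.002,0.11,0,0,0,0.3],[-0.001,0.002,0.11,0,0,0,0.2],[-0.001,0.002,0.11,0,0,0,0.1],[-0.001,0.002,0.11,0,0,0,0],[-0.001,0.002,0.11,0,0,0,0],[-0.001,0.002,0.11,0,0,0,0],[-0.001,0.002,0.11,0,0,0,0]]

```text
t: 24.8
eef_pos: [0.4558, -0.1211, 0.155]
tool_rot: [-0.0, 1.0, -0.0, 0.001]
contact_force: [-0.1, 1.5, 6.1]
gripper_width: 0.323
grasp_force: 59.1
```

Emit:
servo_tool:
  motion:
    - [[0,0,-0.005,0,0,0,0],[0,0,-0.015,0,0,0,0],[0,0,-0.03,0,0,0,0],[0,0,-0.045,0,0,0,0],[0,0,-0.055,0,0,0,0],[0.005,0,-0.06,0,0,0,0],[0.015,-0.001,-0.06,0,0,0,0],[0.03,-0.003,-0.06,0,0,0,0],[0.05,-0.006,-0.06,0,0,0,0],[0.07,-0.009,-0.06,0,0,0,0],[0.09,-0.012,-0.06,0,0,0,0],[0.11,-0.015,-0.06,0,0,0,0],[0.13,-0.018,-0.06,0,0,0,0],[0.15,-0.021,-0.06,0,0,0,0],[0.165,-0.023,-0.06,0,0,0,0],[0.176,-0.025,-0.06,0,0,0,0],[0.181,-0.025,-0.06,0,0,0,0],[0.183,-0.025,-0.06,0,0,0,0],[0.183,-0.025,-0.06,0,0,0,0],[0.183,-0.025,-0.06,0,0,0,0]]

```text
t: 26.47
eef_pos: [0.6375, -0.0968, 0.2138]
tool_rot: [0.0, 1.0, -0.0, -0.001]
contact_force: [-0.3, -0.1, -4.3]
gripper_width: 0.327
grasp_force: 59.4
```

Emit:
servo_tool:
  motion:
    - [[0,0,0.01,0,0,0,0],[0,0,0.02,0,0,0,0],[0,0,0.03,0,0,0,0],[0,0,0.04,0,0,0,0],[0,0,0.048,0,0,0,0],[0,0,0.053,0,0,0,0],[0,0,0.055,0,0,0,0],[0,0,0.055,0,0,0,0],[0,0,0.056,0,0,0,0],[0,0,0.057,0,0,0,0],[0,0,0.058,0,0,0,0],[0,0,0.058,0,0,0,0],[0,0,0.058,0,0,0,0]]

```text
t: 27.55
eef_pos: [0.6383, -0.0965, 0.1565]
tool_rot: [0.0, 1.0, -0.0, 0.0]
contact_force: [0.3, 0.2, -3.9]
gripper_width: 0.325
grasp_force: 59.4
```

Emit:
servo_tool:
  motion:
    - [[0,0,0.001,0,0,0,0],[0,0,0.0015,0,0,0,0],[0,0,0.002,0,0,0,0],[0,0,0.002,0,0,0,0],[0,0,0.002,0,0,0,0]]

```text
t: 27.97
eef_pos: [0.6386, -0.0965, 0.1551]
tool_rot: [0.0, 1.0, -0.0, 0.001]
contact_force: [-0.8, 0.6, 3.2]
gripper_width: 0.326
grasp_force: 60.0
```

Emit:
servo_tool:
  motion:
    - [[0,0,0,0,0,0,0.3],[0,0,0,0,0,0,0.35],[0,0,0,0,0,0,0.4],[0,0,0,0,0,0,0.5],[0,0,0,0,0,0,0.7],[0,0,0,0,0,0,0.9],[0,0,0,0,0,0,1],[0,0,0,0,0,0,1],[0,0,-0.01,0,0,0,1],[0,0,-0.03,0,0,0,1],[0,0,-0.05,0,0,0,1],[0,0,-0.07,0,0,0,1],[0,0,-0.09,0,0,0,1],[0,0,-0.11,0,0,0,1],[0,0,-0.11,0,0,0,1],[0,0,-0.11,0,0,0,1]]

```text
t: 29.3
eef_pos: [0.639, -0.0965, 0.2663]
tool_rot: [0.0, 1.0, -0.0, 0.002]
contact_force: [0.4, 0.3, -0.9]
gripper_width: 1.002
grasp_force: 0.0
```

Emit:
servo_tool:
  motion:
    - [[0,-0.02,0,0,0,0,1],[-0.035,-0.05,0,0,0,0,1],[-0.035,-0.08,0,0,0,0,1],[-0.035,-0.11,0,0,0,0,1],[-0.035,-0.14,0,0,0,0,1],[-0.035,-0.17,0,0,0,0,1],[-0.035,-0.2,0,0,0,0,1],[-0.035,-0.23,0,0,0,0,1],[-0.035,-0.26,0,0,0,0,1],[-0.035,-0.29,0,0,0,0,1],[-0.035,-0.32,0,0,0,0,1],[-0.035,-0.35,0,0,0,0,1],[-0.035,-0.37,0,0,0,0,1],[-0.035,-0.39,0,0,0,0,1],[-0.035,-0.398,0,0,0,0,1],[-0.035,-0.398,0,0,0,0,1],[-0.035,-0.398,0,0,0,0,1],[-0.035,-0.398,0,0,0,0,1]]

```text
t: 30.8
eef_pos: [0.6038, 0.2993, 0.2639]
tool_rot: [0.001, 1.0, -0.001, -0.0]
contact_force: [-0.2, 0.4, -0.9]
gripper_width: 1.002
grasp_force: 0.0
```

```bash
python3 - <<'E'
from h import *
o=bot.get_obs();print(o["eef_pos"].round(4))
c=bot.read_camera("top")
for col in("green","yellow"):
    b=blobs(c,col,(250,200,420,275))[0];(u,v),r=cv2.minEnclosingCircle(b);print(col,cv2.contourArea(b),round(r,1),(ray(c,u,v,.006)*1000).round(1))
cv2.imwrite("pics/t4.png",cv2.resize(c["img"][100:290,150:430,::-1],None,fx=2,fy=2))
E
```

```text
[0.6038 0.2993 0.2639]
green 1214.0 20.1 [458.7 104.9]
yellow 1238.5 20.4 [ 457.5 -122.9]
```

View pics/t4.png

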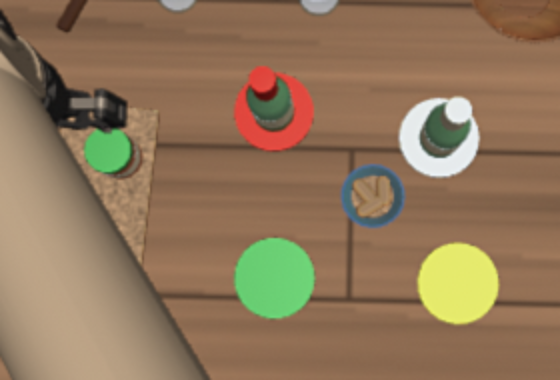

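Both bottles stand on their own coasters, red at (274,110) and white at (439,137). Next I pick up the green jar.

Emit:
servo_tool:
  motion:
    - [[0,-0.002,0.03,0,0,0,1],[0,-0.002,0.06,0,0,0,1],[0,-0.002,0.09,0,0,0,1],[0,-0.002,0.12,0,0,0,1],[0,-0.002,0.15,0,0,0,1],[0,-0.002,0.18,0,0,0,1],[0,-0.002,0.2,0,0,0,1],[0,-0.002,0.215,0,0,0,1],[0,-0.002,0.22,0,0,0,1],[0,-0.002,0.22,0,0,0,1],[0,-0.002,0.22,0,0,0,0.8],[0,-0.002,0.22,0,0,0,0.7],[0,-0.002,0.22,0,0,0,0.6],[0,-0.002,0.22,0,0,0,0.5],[0,-0.002,0.22,0,0,0,0.4],[0,-0.002,0.22,0,0,0,0.3],[0,-0.002,0.22,0,0,0,0.2],[0,-0.002,0.22,0,0,0,0.2],[0,-0.002,0.22,0,0,0,0.2],[0,-0.002,0.22,0,0,0,0.2]]
  grip_force: 50

```text
t: 32.52
eef_pos: [0.6048, 0.3036, 0.0465]
tool_rot: [-0.0, 1.0, -0.0, 0.002]
contact_force: [-0.8, -1.9, 5.9]
gripper_width: 0.639
grasp_force: 53.1
```

Emit:
servo_tool:
  motion:
    - [[0,0,-0.01,0,0,0,0.2],[0,0,-0.03,0,0,0,0.2],[0,0,-0.06,0,0,0,0.2],[0,0,-0.09,0,0,0,0.2],[-0.01,0.015,-0.1,0,0,0,0.2],[-0.025,0.035,-0.1,0,0,0,0.2],[-0.04,0.055,-0.1,0,0,0,0.2],[-0.055,0.075,-0.1,0,0,0,0.2],[-0.07,0.095,-0.1,0,0,0,0.2],[-0.085,0.115,-0.1,0,0,0,0.2],[-0.1,0.135,-0.1,0,0,0,0.2],[-0.115,0.155,-0.1,0,0,0,0.2],[-0.13,0.175,-0.1,0,0,0,0.2],[-0.14,0.19,-0.1,0,0,0,0.2],[-0.145,0.197,-0.1,0,0,0,0.2],[-0.145,0.197,-0.1,0,0,0,0.2],[-0.145,0.197,-0.1,0,0,0,0.2],[-0.145,0.197,-0.1,0,0,0,0.2]]

```text
t: 34.02
eef_pos: [0.4593, 0.1081, 0.1448]
tool_rot: [-0.001, 1.0, 0.0, 0.001]
contact_force: [-0.6, 0.5, -2.1]
gripper_width: 0.634
grasp_force: 53.4
```

Emit:
servo_tool:
  motion:
    - [[0,0,0.02,0,0,0,0.2],[0,0,0.04,0,0,0,0.2],[0,0,0.06,0,0,0,0.2],[0,0,0.075,0,0,0,0.2],[0,0,0.087,0,0,0,0.2],[0,0,0.094,0,0,0,0.2],[0,0,0.098,0,0,0,0.2],[0,0,0.098,0,0,0,0.2],[0,0,0.098,0,0,0,0.2]]

```text
t: 34.77
eef_pos: [0.4588, 0.1071, 0.0466]
tool_rot: [-0.0, 1.0, 0.0, 0.0]
contact_force: [1.0, 0.2, -2.7]
gripper_width: 0.63
grasp_force: 53.4
```

Emit:
servo_tool:
  motion:
    - [[0,0,0.001,0,0,0,0.2],[0,0,0.002,0,0,0,0.2],[0,0,0.003,0,0,0,0.2],[0,0,0.004,0,0,0,0.2],[0,0,0.004,0,0,0,0.2],[0,0,0.004,0,0,0,0.2]]

```text
t: 35.27
eef_pos: [0.4584, 0.1066, 0.0424]
tool_rot: [-0.0, 1.0, -0.0, 0.0]
contact_force: [0.0, -0.0, -2.4]
gripper_width: 0.635
grasp_force: 53.5
```

Emit:
servo_tool:
  motion:
    - [[0,0,0.0005,0,0,0,0.2],[0,0,0.001,0,0,0,0.2],[0,0,0.001,0,0,0,0.2],[0,0,0.001,0,0,0,0.2]]

```text
t: 35.6
eef_pos: [0.4584, 0.1066, 0.0423]
tool_rot: [0.0, 1.0, -0.0, 0.0]
contact_force: [-3.7, -1.3, 12.3]
gripper_width: 0.631
grasp_force: 54.9
```

Emit:
servo_tool:
  motion:
    - [[0,0,0,0,0,0,0.65],[0,0,0,0,0,0,0.7],[0,0,0,0,0,0,0.8],[0,0,0,0,0,0,1],[0,0,0,0,0,0,1],[0,0,-0.01,0,0,0,1],[0,0,-0.03,0,0,0,1],[0,0,-0.06,0,0,0,1],[0,0,-0.09,0,0,0,1],[0,0,-0.12,0,0,0,1],[0,0,-0.12,0,0,0,1],[0,0,-0.12,0,0,0,1]]

```text
t: 36.6
eef_pos: [0.4595, 0.1069, 0.1635]
tool_rot: [-0.001, 1.0, -0.0, 0.002]
contact_force: [-0.7, -0.2, -0.0]
gripper_width: 1.001
grasp_force: 0.0
```

Emit:
servo_tool:
  motion:
    - [[0,-0.02,0,0,0,0,1],[0,-0.05,0,0,0,0,1],[-0.003,-0.08,0,0,0,0,1],[-0.003,-0.11,0,0,0,0,1],[-0.003,-0.14,0,0,0,0,1],[-0.003,-0.17,0,0,0,0,1],[-0.003,-0.19,0,0,0,0,1],[-0.003,-0.205,0,0,0,0,1],[-0.003,-0.209,0,0,0,0,1],[-0.003,-0.209,0,0,0,0,1],[-0.003,-0.209,0,0,0,0,1],[-0.003,-0.209,0,0,0,0,1]]

```text
t: 37.6
eef_pos: [0.4557, 0.3135, 0.161]
tool_rot: [0.001, 1.0, -0.001, -0.0]
contact_force: [1.2, -0.4, 0.7]
gripper_width: 0.997
grasp_force: 0.0
```

Emit:
servo_tool:
  motion:
    - [[0,-0.001,0.03,0,0,0,1],[0,-0.001,0.06,0,0,0,1],[0,-0.001,0.08,0,0,0,1],[0,-0.001,0.1,0,0,0,1],[0,-0.001,0.112,0,0,0,1],[0,-0.001,0.118,0,0,0,1],[0,-0.001,0.118,0,0,0,1],[0,-0.001,0.118,0,0,0,0.8],[0,-0.001,0.118,0,0,0,0.7],[0,-0.001,0.118,0,0,0,0.6],[0,-0.001,0.118,0,0,0,0.5],[0,-0.001,0.118,0,0,0,0.4],[0,-0.001,0.118,0,0,0,0.3],[0,-0.001,0.118,0,0,0,0.2],[0,-0.001,0.118,0,0,0,0.2],[0,-0.001,0.118,0,0,0,0.2],[0,-0.001,0.118,0,0,0,0.2]]

```text
t: 39.02
eef_pos: [0.4562, 0.3167, 0.0448]
tool_rot: [-0.0, 1.0, -0.0, 0.001]
contact_force: [-0.0, -2.3, 5.2]
gripper_width: 0.63
grasp_force: 51.9
```

Emit:
servo_tool:
  motion:
    - [[0,0,-0.01,0,0,0,0.2],[0,0,-0.03,0,0,0,0.2],[0,0,-0.06,0,0,0,0.2],[0,0,-0.09,0,0,0,0.2],[0,0,-0.12,0,0,0,0.2],[0,0.01,-0.15,0,0,0,0.2],[0,0.03,-0.16,0,0,0,0.2],[0,0.06,-0.16,0,0,0,0.2],[0,0.09,-0.16,0,0,0,0.2],[0,0.12,-0.16,0,0,0,0.2],[0,0.15,-0.16,0,0,0,0.2],[0,0.18,-0.16,0,0,0,0.2],[0.001,0.21,-0.16,0,0,0,0.2],[0.001,0.24,-0.16,0,0,0,0.2],[0.001,0.27,-0.16,0,0,0,0.2],[0.001,0.3,-0.16,0,0,0,0.2],[0.001,0.33,-0.16,0,0,0,0.2],[0.001,0.36,-0.16,0,0,0,0.2],[0.001,0.38,-0.16,0,0,0,0.2],[0.001,0.4,-0.16,0,0,0,0.2]]

```text
t: 40.68
eef_pos: [0.4556, -0.0849, 0.2041]
tool_rot: [-0.0, 1.0, -0.001, 0.0]
contact_force: [-0.3, 0.5, -2.9]
gripper_width: 0.63
grasp_force: 53.5
```

Emit:
servo_tool:
  motion:
    - [[0,0.015,0,0,0,0,0.2],[0,0.027,0,0,0,0,0.2],[0,0.035,0,0,0,0,0.2],[0,0.037,0,0,0,0,0.2],[0,0.037,0.02,0,0,0,0.2],[0,0.037,0.05,0,0,0,0.2],[0,0.037,0.08,0,0,0,0.2],[0,0.037,0.1,0,0,0,0.2],[0,0.037,0.12,0,0,0,0.2],[0,0.037,0.135,0,0,0,0.2],[0,0.037,0.147,0,0,0,0.2],[0,0.037,0.154,0,0,0,0.2],[0,0.037,0.158,0,0,0,0.2],[0,0.037,0.158,0,0,0,0.2],[0,0.037,0.158,0,0,0,0.2]]

```text
t: 41.93
eef_pos: [0.4566, -0.1202, 0.0458]
tool_rot: [-0.0, 1.0, 0.0, 0.0]
contact_force: [-0.2, 0.5, -2.4]
gripper_width: 0.633
grasp_force: 53.5
```

Emit:
servo_tool:
  motion:
    - [[0.001,0.001,0.001,0,0,0,0.2],[0.001,0.001,0.002,0,0,0,0.2],[0.001,0.001,0.003,0,0,0,0.2],[0.001,0.001,0.004,0,0,0,0.2],[0.001,0.001,0.005,0,0,0,0.2],[0.001,0.001,0.005,0,0,0,0.2],[0.001,0.001,0.005,0,0,0,0.2]]

```text
t: 42.52
eef_pos: [0.4573, -0.1215, 0.0408]
tool_rot: [0.0, 1.0, -0.0, 0.0]
contact_force: [-1.7, 0.6, 5.3]
gripper_width: 0.634
grasp_force: 54.1
```

Contact made. I release, rise and check.

Emit:
servo_tool:
  motion:
    - [[0,0,0,0,0,0,0.65],[0,0,0,0,0,0,0.7],[0,0,0,0,0,0,0.8],[0,0,0,0,0,0,1],[0,0,0,0,0,0,1],[0,0,-0.01,0,0,0,1],[0,0,-0.03,0,0,0,1],[0,0,-0.06,0,0,0,1],[0,0,-0.09,0,0,0,1],[0,0,-0.12,0,0,0,1],[0,0,-0.16,0,0,0,1],[0,0.03,-0.2,0,0,0,1],[0,0.07,-0.24,0,0,0,1],[0,0.11,-0.24,0,0,0,1],[0,0.15,-0.24,0,0,0,1],[0,0.19,-0.24,0,0,0,1],[0,0.23,-0.24,0,0,0,1],[0,0.26,-0.24,0,0,0,1],[0,0.26,-0.24,0,0,0,1],[0,0.26,-0.24,0,0,0,1]]

```text
t: 44.18
eef_pos: [0.4557, -0.3841, 0.2806]
tool_rot: [0.0, 1.0, -0.003, -0.0]
contact_force: [0.4, 1.3, -0.6]
gripper_width: 0.998
grasp_force: 0.0
```

```bash
python3 - <<'E'
from h import *
c=bot.read_camera("top")
cv2.imwrite("pics/t5.png",cv2.resize(c["img"][100:290,230:430,::-1],None,fx=3,fy=3))
o=bot.get_obs();print(o["eef_pos"].round(3),o["contact_force"].round(1))
# lids and caps by box inside their coasters
for n,col,box,z in(("jy","yellow",(340,215,420,275),.006),("jg","green",(250,215,320,275),.006)):
    for b in blobs(c,col,box,60):
        (u,v),r=cv2.minEnclosingCircle(b);print(n,round(r,1),(ray(c,u,v,z)*1000).round(1))
b=blobs(c,"white",(340,130,420,200),60);print([(ray(c,*cv2.minEnclosingCircle(x)[0],.006)*1000).round(1) for x in b])
(u,v),_=cv2.minEnclosingCircle(blobs(c,"blue",(300,160,380,240))[0]);print("dish",(ray(c,u,v,.025)*1000).round(1))
E
```

```text
[ 0.457 -0.382  0.281] [-0.3  1.3 -0.5]
jy 20.4 [ 457.5 -122.9]
jg 20.1 [458.6 104.9]
[array([643. , -99.6])]
dish [561.8 -14.5]
```

View pics/t5.png

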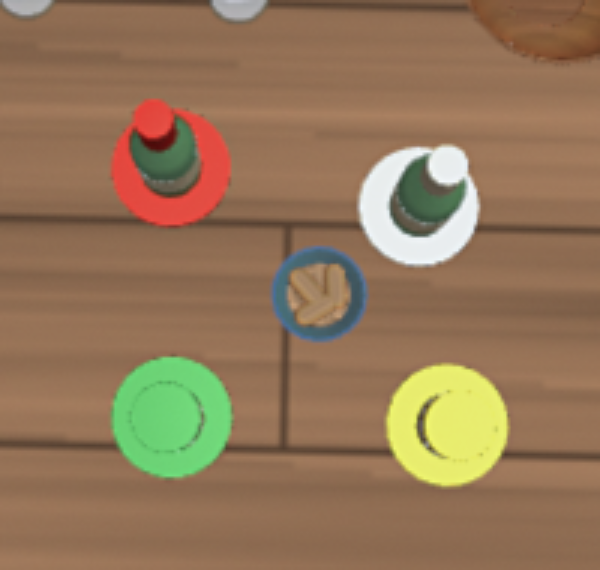

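The view shows all four in place: red cap at crop (154,121), white cap (448,165), green lid (166,416) and yellow lid (458,425). These agree, allowing for parallax, with the coaster centres to within about 3 mm. The dish has not moved and the arm is clear.

```bash
python3 -c "
from station import bot
print(bot.hand_in())"
```

```text
the job is handed in; nothing more can be done
None
```

I handed the job in at about 44 s: in the final top view both bottles and both jars stand on the coasters of their own colour, within about 3 mm of centre, and the dish has not moved; no verdict came back.

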